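# Build up a sack-truck wheel on its stub axle

## Task

Fit the small sack-truck wheel on the stub axle that stands upright in the vice: first the wheel with its long hub boss upwards, then the wide plain washer, then the shaft collar, and last the plain cap over the end of the axle. Lower each part gently until it sits flat on the one below, let go of it, and leave the ball bearing, the big nut and the wrench where they are.

Things in the scene. Friction and masses are not known exactly. Their poses are not given: they have to be found in the camera images.
- vice: Low blue vice fixed on the bench, gripping an upright steel stub axle. Origin: axle's axis at bench level. Axle: diameter 20 mm, top at z = 141 mm, the last 8 mm tapering to 12 mm; the wheel rests on its shoulder (diameter 40 mm, top at z = 58 mm). The rest is below z = 50 mm: 84 mm wide (feet 112), reaching 60 mm to its -x and 158 mm to its +x (screw, cross handle).
- wheel: Small wheel lying flat, hub boss up. Black tyre of diameter 125 mm, 30 mm high; aluminium hub of diameter 44 mm, 56 mm long, level with the tyre below and standing 26 mm above it: grip there. Through bore 24 mm. Dish between hub and rim (radius 22 to 45 mm), ribs in it to z = 23 mm. Origin: centre of its underside, z up. 0.3 to 0.55 kg. Seated: underside 58 mm above the bench.
- washer: Wide plain steel washer lying flat, outer diameter 56 mm, bore 24 mm, 6 mm thick, 90 g. Origin at the centre of its underside, z up. Seated: underside 114 mm above the bench.
- collar: Steel shaft collar lying flat: thick plain ring, outer diameter 40 mm, bore 24 mm, 14 mm high, with a slit and a small set screw, 75 g. Origin at the centre of its underside, z up. Seated: underside 120 mm above the bench.
- cap: Bright metal axle cap, mouth down, a round button with no hole on top: outer diameter 34 mm, 20 mm high, the top 5 mm rounded off. Cavity from below of diameter 24 mm, 13 mm deep, 30 g. Origin at the centre of its open underside, z up. Seated: 134 mm above the bench.
- bearing: Ball bearing lying flat, not part of the job: bright ring of outer diameter 52 mm, bore 25 mm, 15 mm high, with a black seal ring on its face. Origin at the centre of its underside.
- nut: Big dark hexagon nut lying flat, not part of the job: 46 mm across flats, hole 29 mm, 24 mm high. Origin at the centre of its underside.
- wrench: Steel wrench 160 mm long lying flat, not part of the job. Origin at the middle of its underside, long axis along its x.
Things that resemble listed ones, but are neither listed nor needed, are in the scene too. Leave any pink or yellow look-alike of the wheel alone.

How it is judged:
At the end, for the whole second after the job is handed in: On the axle, in this order from the shoulder up: wheel (boss up), washer, collar, cap. Each is seated on the one below: underside within 4 mm of 58, 114, 120 and 134 mm above the bench, centre within 6 mm of the axle's axis, tilted less than 0.08 rad, at rest (slower than 0.02 m/s) and let go (horizontal distance between each of wheel, washer, collar, cap and vice below 0.006 m and z of wheel in the frame of vice between 0.054 and 0.062 m and angle between each of wheel, washer, collar, cap's own z axis and vertical below 0.08 rad and linear speed of each of wheel, washer, collar, cap below 0.02 m/s and z of washer in the frame of vice between 0.11 and 0.118 m and z of collar in the frame of vice between 0.116 and 0.124 m and z of cap in the frame of vice between 0.13 and 0.138 m); the robot touches nothing.
It fails at once if the bearing, nut or wrench is pushed more than 30 mm from where it lay (distance of any of bearing, nut, wrench from where it was at the start of the episode above 0.03 m).
It fails at once if a part is dropped (falls free of the fingers faster than 0.75 m/s, about 30 mm of fall) ((linear speed of wheel above 0.75 m/s and contact force between the fingers and wheel below 0.05 N) or (linear speed of washer above 0.75 m/s and contact force between the fingers and washer below 0.05 N) or (linear speed of collar above 0.75 m/s and contact force between the fingers and collar below 0.05 N) or (linear speed of cap above 0.75 m/s and contact force between the fingers and cap below 0.05 N)).
It also fails if it takes over 109 s, if anything falls off the work surface, if the arm or the gripper's body presses on something with over 40 N, if the wrist force passes 120 N, or if a joint passes its speed limit or range.

## Robot

A 7-joint arm with a two-finger parallel gripper is mounted at the origin on the work surface. World frame = base frame: x ahead of the robot, y to its left, z up, the work surface at z = 0. Lengths are in m, angles in rad, forces in N, time in s.
With the tool pointing down it reaches from about 0.425 to 0.875 m from the base axis. Payload 4.7 kg.
Tool frame: the origin (TCP) lies between the finger pads; the fingertips stand 19 mm ahead of it and the grasp point (between the pads) is the TCP; z points along the fingers, y is the line along which they close (so a half turn about z gives the same grasp; the last joint's range is limited). The gripper opens to 87 mm and grips with 3 to 60 N. Pads are 19 mm wide; open, the fingers measure 117 mm over their backs; the gripper's body (75 mm by 190 mm) begins 51 mm behind the grasp point.
Start: joints at [1.13, 0.321, -0.07, 1.45, 0.023, 1.371, -0.057], TCP at [0.286, -0.584, 0.242] pointing down, gripper open.
Joint ranges: [-2.86, 2.86], [-0.3, 2.09], [-1.38, 1.24], [0.06, 2.45], [-1.56, 4.7], [0.09, 2.05], [-2.69, 2.69]. Speed limits (rad/s): [2.57, 2.57, 3.14, 3.14, 3.14, 3.14, 3.14].

## Interface

Orientations are given as a unit quaternion [x, y, z, w].
In Python, from bench import readout, cams, sign_off gives the robot as it stands.
- The arm moves only by the tool move_arm, never from a script. Its argument "steps" is one flat list of numbers, 4 for each row, row after row: the shift along the tool's x, y, z in mm, then the turn about the tool's z in rad. A call has 1 to 5 rows; each row is the pose to reach, as a shift and turn from the pose commanded when the call began, along the tool's axes at that moment; what a row does not reach only later rows make up. A row lasts 1/8 s, in which the tool goes at most 62.5 mm and 10.7 degrees, less where a joint would pass 70% of its speed; a pose out of reach is approached as far as the arm can. A call with a gripper value outside its range is refused whole. "gripper" is the opening, from 0 (shut) to 1 (fully open), set as the call begins (left out, the last holds). The fingers move at their own pace and stop on an object; the grip force is fixed at half the most. Time passes only in rows, so rows that repeat a pose let the fingers close. It gives the time, the measured TCP pose, the force, the opening and the grip force at its end, in the units of the state.
- readout.sense(): the state, without advancing time (a new reading comes with each control period).
- cams.get_image(name): name is "side" or "top" or "wrist"; returns the picture (400x640x3 uint8, red, green, blue); there is no depth.
- cams.camera_params(name): a dict with "fov_y" (degrees; the focal length in pixels is half the picture's height over the tangent of half this angle, whatever the lens; pixels are square), "cx", "cy" (the principal point, pixels), "k1" (the pictures are not rectified: a ray, as slopes to the right and down, at radius r is drawn at 1 + k1 r^2 times it, then the intrinsics apply), "world_from_camera" (4x4, takes a point from camera to world coordinates); the wrist camera has in their place "tool_from_camera" (4x4, takes a point from camera to tool coordinates, whose origin is the TCP and whose axes are the flange's). Camera axes: x right, y down, z forward; pixel columns grow to the right and rows downward; lengths in m; the calibration is good to about 2 mm. A picture is of the moment at which its call begins: read the wrist's pose just before it. camera_params takes no time and is no camera call.
- sign_off(): hands the job in; it is judged then, once.
The state is a dict: "t": time; "q": joint angles; "dq": joint speeds; "effort": joint torques, N m; "ee_pos": TCP position; "tcp_rot": TCP orientation; "contact_force": force on the tool from outside, world axes, zero at the start; "ft_torque": the same for the moment, N m; "opening": opening from 0.0 (shut) to 1.0 (fully open); "grip_force": force on a finger pad.
Only numpy, scipy, OpenCV 4.12 (cv2) and the standard library are available. Lean on these libraries where they do the work, as an engineer would, in place of code of your own. Each camera call takes 0.05 s, during which the arm holds its last target. There are 200 camera calls.

## Working session

There is one attempt and no reset: what is moved stays moved. The work goes in short steps, Python scripts to look and compute and a tool call to move; the robot and the scene stay as the last step left them, time stands still between calls to the robot, and variables do not carry over. Pictures are saved under pics/ and viewed, at most 15 in all, crops included, and the job is handed in when it is done.

Besides the shell and the picture viewer there is one more tool, called after "Emit:" by a JSON object that holds its "api" and its "payload". move_arm: Moves the arm, as the interface text tells. Its arguments: {"type":"object","properties":{"steps":{"type":"array"},"gripper":{"type":"number"}},"required":["steps"]}

```bash
mkdir -p pics
cat > h.py <<'E'
import numpy as np, cv2
from bench import readout, cams, sign_off
from scipy.spatial.transform import Rotation as R
def snap(n,f):
    s=readout.sense(); im=cams.get_image(n); cv2.imwrite(f'pics/{f}.png',im[:,:,::-1]); return s,im
def T(n,s=None):
    p=cams.camera_params(n)
    if n!='wrist': return p,np.array(p['world_from_camera'])
    s=s or readout.sense(); M=np.eye(4); M[:3,:3]=R.from_quat(s['tcp_rot']).as_matrix(); M[:3,3]=s['ee_pos']
    return p,M@np.array(p['tool_from_camera'])
def p2w(n,u,v,z,s=None):
    p,M=T(n,s); f=200/np.tan(np.radians(p['fov_y']/2)); d=np.array([(u-p['cx'])/f,(v-p['cy'])/f]); x=d.copy()
    for _ in range(30): x=d/(1+p['k1']*(x@x))
    r=M[:3,:3]@np.array([*x,1]); o=M[:3,3]; return o+r*(z-o[2])/r[2]
def w2p(n,P,s=None):
    p,M=T(n,s); f=200/np.tan(np.radians(p['fov_y']/2)); c=np.linalg.inv(M)@np.array([*P,1]); x=c[:2]/c[2]; x=x*(1+p['k1']*(x@x)); return f*x[0]+p['cx'],f*x[1]+p['cy']
E
python3 - <<'E'
from h import *
np.set_printoptions(precision=4,suppress=True)
for n in ('top','side','wrist'):
    snap(n,n+'0'); print(n,cams.camera_params(n))
s=readout.sense();print(s); print(R.from_quat(s['tcp_rot']).as_matrix())
E
```

```text
top {'fov_y': 54.36925222441737, 'cx': 325.56996369227375, 'cy': 199.19692726891145, 'k1': -0.0695680413217462, 'world_from_camera': array([[ 0.018 , -0.9894,  0.1441,  0.3193],
       [-0.9996, -0.0211, -0.0199, -0.0401],
       [ 0.0228, -0.1437, -0.9894,  1.2357],
       [ 0.    ,  0.    ,  0.    ,  1.    ]])}
side {'fov_y': 50.307963451937106, 'cx': 320.49037796777594, 'cy': 205.10638979271926, 'k1': -0.10503219065657007, 'world_from_camera': array([[-0.9995, -0.0109,  0.0288,  0.4492],
       [-0.0273,  0.7472, -0.664 ,  0.677 ],
       [-0.0143, -0.6645, -0.7472,  0.8574],
       [ 0.    ,  0.    ,  0.    ,  1.    ]])}
wrist {'fov_y': 62.37139689831907, 'cx': 319.14666944630744, 'cy': 199.96239125558063, 'k1': 0.0026049506189212393, 'tool_from_camera': array([[ 0.0006, -0.9656, -0.2602,  0.0703],
       [ 1.    ,  0.0005,  0.0005,  0.0011],
       [-0.0004, -0.2602,  0.9656, -0.1424],
       [ 0.    ,  0.    ,  0.    ,  1.    ]])}
{'t': 0.15, 'q': array([ 1.1301,  0.3216, -0.0701,  1.4514,  0.0226,  1.3708, -0.0569]), 'dq': array([-0.0014, -0.0022,  0.0003, -0.0054, -0.0008,  0.0002,  0.0007]), 'effort': array([ -0.    , -49.1794,  -0.4043, -31.2878,  -0.0639,   0.0404,
         0.0001]), 'ee_pos': array([ 0.2853, -0.5836,  0.2407]), 'tcp_rot': array([ 0.9743,  0.2255, -0.0002, -0.0007]), 'contact_force': array([-0.0855,  0.5019,  1.0859]), 'ft_torque': array([ 0.0117,  0.0213, -0.0051]), 'grip_force': 0.0, 'opening': 1.001927173998231}
[[ 0.8983  0.4393 -0.0007]
 [ 0.4393 -0.8983  0.0012]
 [-0.0001 -0.0014 -1.    ]]
```

View pics/top0.png

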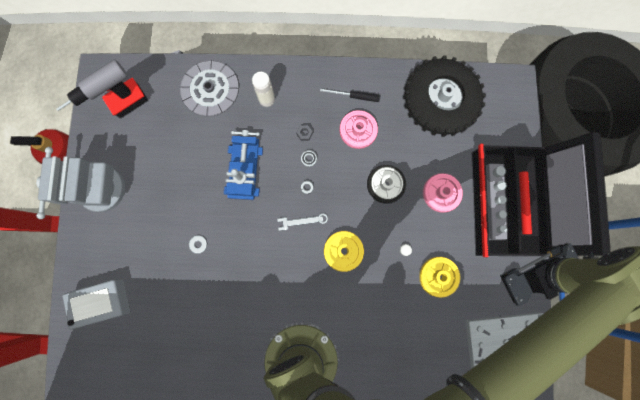

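View pics/side0.png

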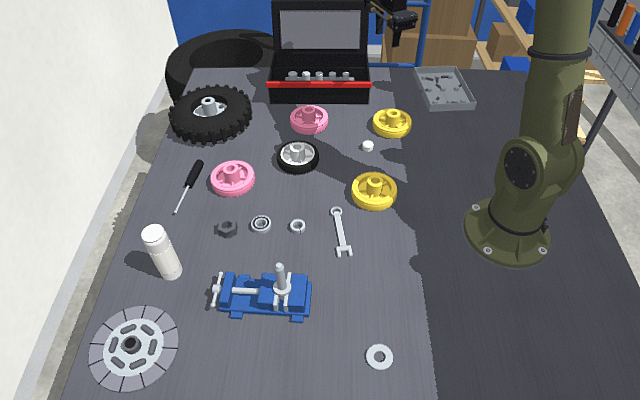

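Top view: the wheel is the black-tyred one at (386,183); its pink look-alikes are at (359,128) and (444,192), the yellow ones at (344,251) and (440,277), and the huge tyre at (444,95) doesn't fit. There are two rings: (309,158), which looks like the bearing, and (307,187), probably the collar. The washer is at (198,244), the cap at (406,250) and the vice at (243,170). I'll confirm these in an enlarged crop.

Run:
```python
import cv2,numpy as np
t=cv2.imread('pics/top0.png'); s=cv2.imread('pics/side0.png')
def c(im,x,y,w,h,k): return cv2.resize(im[y:y+h,x:x+w],None,fx=k,fy=k,interpolation=cv2.INTER_CUBIC)
A=c(t,282,115,50,85,4)  # 200x340  rings
B=c(t,350,150,75,85,4)  #300x340 wheel
C=c(t,218,120,50,85,4)  #200x340 vice
r1=np.hstack([A,B,C])
D=c(t,180,225,40,40,5) #200
E=c(t,390,232,40,40,5)
F=c(s,240,200,75,50,4) #300x200 rings in side
r2=np.hstack([D,E,F])
cv2.imwrite('pics/c1.png',np.vstack([r1,r2]))
```

```text
(no output)
```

View pics/c1.png

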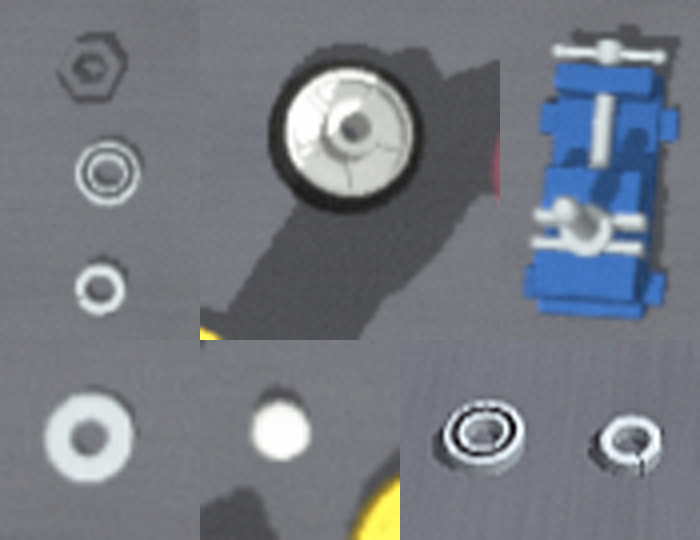

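The crop settles it. The ring at (309,158) has a black seal, so it is the bearing. The one at (307,187) has a slit, so it is the collar. The black-tyred wheel is at (386.5,183.5), and the axle top is at (233.7,172). Now I'll work out positions.

Run:
```python
from h import *
np.set_printoptions(precision=4,suppress=True)
for n,u,v,z in [('wheel tyre',386.5,183.5,.03),('hubtop',388.5,181.5,.056),('washer',198,244.4,.006),('collar',306.8,187,.014),('cap',406,250.2,.018),('axletop',233.6,171.8,.141),('shoulder',238.5,177.2,.058),('bearing',309,158,.015)]:
    print(n,p2w('top',u,v,z))
for n,u,v,z in [('s axletop',279.5,264,.141),('s shoulder',282,288,.058),('s washer',379,356,.006),('s collar',297.5,226,.014),('s cap',367.5,143,.02),('s hub',298,147,.056)]: print(n,p2w('side',u,v,z))
```

```text
wheel tyre [ 0.5492 -0.2563  0.03  ]
hubtop [ 0.5507 -0.2579  0.056 ]
washer [0.3464 0.3334 0.006 ]
collar [ 0.5352 -0.0042  0.014 ]
cap [ 0.3408 -0.3192  0.018 ]
axletop [0.5525 0.203  0.141 ]
shoulder [0.5535 0.2054 0.058 ]
bearing [ 0.6299 -0.0089  0.015 ]
s axletop [0.555  0.2002 0.141 ]
s shoulder [0.5564 0.2066 0.058 ]
s washer [0.3505 0.3334 0.006 ]
s collar [ 0.5383 -0.0006  0.014 ]
s cap [ 0.346  -0.3209  0.02  ]
s hub [ 0.5509 -0.2579  0.056 ]
```

Emit:
{"api": "move_arm", "payload": {"steps": [28,-46,-10,-0.16,70,-87,-20,-0.32,124,-116,-30,-0.48,184,-137,-30,-0.64,242,-153,-30,-0.8], "gripper": 0.62}}

```text
t: 0.78
ee_pos: [0.4366, -0.3386, 0.2719]
tcp_rot: [0.808, 0.589, -0.0, 0.0]
contact_force: [1.0, -0.7, -0.6]
opening: 0.634
grip_force: 0.0
```

Emit:
{"api": "move_arm", "payload": {"steps": [36,26,30,-0.16,72,52,60,-0.316,114.6,83.5,100,-0.316,114.6,83.5,100,-0.316]}}

```text
t: 1.27
ee_pos: [0.5515, -0.2518, 0.1676]
tcp_rot: [0.705, 0.71, 0.001, -0.004]
contact_force: [-1.0, -0.2, 0.2]
opening: 0.621
grip_force: 0.0
```

Run:
```python
from h import *
s,_=snap('wrist','w1'); print(s['ee_pos'],s['tcp_rot'],s['opening'],s['contact_force'],s['t'])
```

```text
[ 0.55151982 -0.2517579   0.16762322] [ 7.04601851e-01  7.09593656e-01  5.15319905e-04 -3.57910794e-03] 0.6206936308565325 [-0.97989128 -0.18933011  0.19241345] 1.275
```

View pics/w1.png

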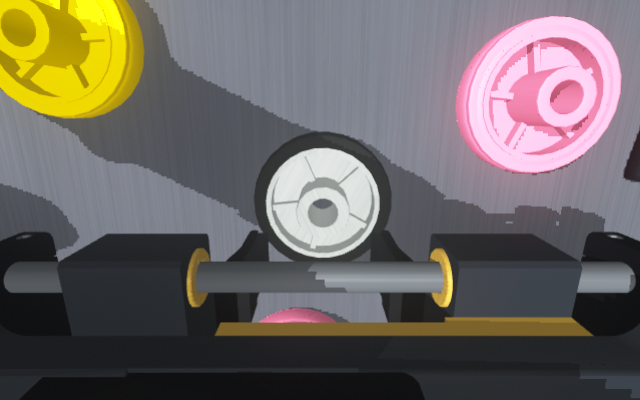

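The black-tyred wheel is centred at (322,196), with its bore at about (323,211). The fingers straddle it.

Run:
```python
from h import *
s={'ee_pos':[0.55151982,-0.2517579,0.16762322],'tcp_rot':[7.04601851e-01,7.09593656e-01,5.15319905e-04,-3.57910794e-03]}
print(p2w('wrist',322.5,210.5,.056,s),p2w('wrist',322.5,196,.03,s),p2w('wrist',255,200,.03,s),p2w('wrist',391,200,.03,s))
# predicted outline check
for a in np.linspace(0,2*np.pi,9)[:-1]:
    P=np.array([.550,-.257,.056]); q=P+.022*np.array([np.cos(a),np.sin(a),0]); print(np.round(w2p('wrist',q,s)))
print(readout.sense()['ee_pos'], w2p('wrist',[.55,-.257,.056],s))
```

```text
[ 0.55376466 -0.25865331  0.056     ] [ 0.55385014 -0.25316532  0.03      ] [ 0.4945969 -0.2573073  0.03     ] [ 0.61394225 -0.25625461  0.03      ]
[345. 209.]
[338. 190.]
[318. 182.]
[298. 189.]
[290. 208.]
[299. 227.]
[318. 234.]
[337. 227.]
[ 0.5509591  -0.25429765  0.16902835] (np.float64(317.8260479262372), np.float64(208.4824979192843))
```

Emit:
{"api": "move_arm", "payload": {"steps": [-1,2,50,0,-1,2,90,0,-1,2,105,0,-1,2,105,0]}}

```text
t: 1.82
ee_pos: [0.5521, -0.2592, 0.0667]
tcp_rot: [0.708, 0.707, -0.0, -0.0]
contact_force: [-0.1, -0.1, 0.7]
opening: 0.621
grip_force: 0.0
```

Emit:
{"api": "move_arm", "payload": {"steps": [1,0,12,0,1,0,20,0,1,0,20,0]}}

```text
t: 2.2
ee_pos: [0.5524, -0.2571, 0.0462]
tcp_rot: [0.707, 0.707, -0.0, -0.0]
contact_force: [0.3, 0.2, 0.6]
opening: 0.619
grip_force: 0.0
```

Emit:
{"api": "move_arm", "payload": {"steps": [0,0,0,0,0,0,0,0,0,0,0,0,0,0,0,0], "gripper": 0.3}}

```text
t: 2.7
ee_pos: [0.5533, -0.2574, 0.047]
tcp_rot: [0.707, 0.707, 0.0, 0.001]
contact_force: [1.7, -0.1, 0.4]
opening: 0.491
grip_force: 30.0
```

Emit:
{"api": "move_arm", "payload": {"steps": [0,0,-15,0,0,0,-45,0,0,0,-90,0,0,0,-135,0,0,0,-165,0]}}

```text
t: 3.32
ee_pos: [0.5526, -0.2571, 0.2142]
tcp_rot: [0.707, 0.707, 0.0, 0.001]
contact_force: [0.1, 0.1, -3.7]
opening: 0.494
grip_force: 30.0
```

Emit:
{"api": "move_arm", "payload": {"steps": [30,0,0,0,75,0,0,0,125,0,0,0,180,0,0,0,235,0,0,0]}}

```text
t: 3.95
ee_pos: [0.5516, -0.0206, 0.2116]
tcp_rot: [0.707, 0.707, -0.001, -0.0]
contact_force: [0.7, 0.6, -4.4]
opening: 0.491
grip_force: 30.0
```

Emit:
{"api": "move_arm", "payload": {"steps": [55,0,0,0,100,0,0,0,130,0,0,0,150,0,0,0,155,0,0,0]}}

```text
t: 4.58
ee_pos: [0.5516, 0.1344, 0.2116]
tcp_rot: [0.706, 0.708, -0.0, -0.0]
contact_force: [0.2, -0.4, -4.3]
opening: 0.49
grip_force: 30.0
```

Run:
```python
from h import *
snap('top','t2');s,_=snap('wrist','w2');snap('side','s2');s=readout.sense(); print(s['ee_pos'],s['tcp_rot'],s['opening'],s['contact_force'],s['t'])
a=[cv2.imread(f'pics/{n}.png') for n in('t2','s2')]
A=cv2.resize(a[0][110:235,185:310],(375,375),interpolation=cv2.INTER_CUBIC);B=cv2.resize(a[1][170:320,205:375],(425,375),interpolation=cv2.INTER_CUBIC)
cv2.imwrite('pics/c2.png',np.hstack([A,B]))
```

```text
[0.55250976 0.13163776 0.21141342] [ 7.07361685e-01  7.06851463e-01 -6.44945898e-04  1.99487062e-04] 0.4922150404042899 [ 0.62948841 -0.85556337 -4.64494022] 4.725
```

View pics/c2.png

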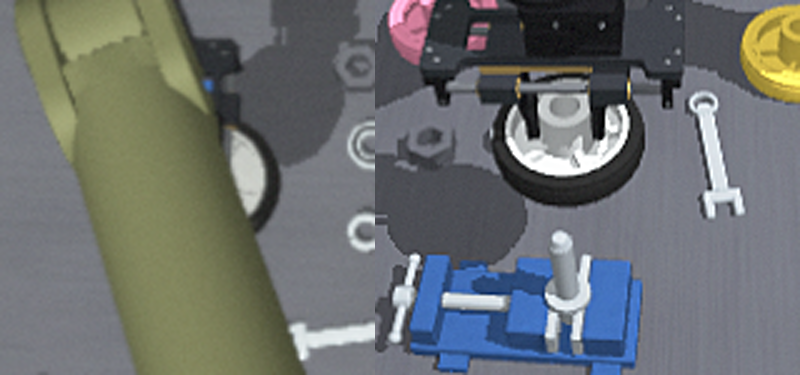

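View pics/w2.png

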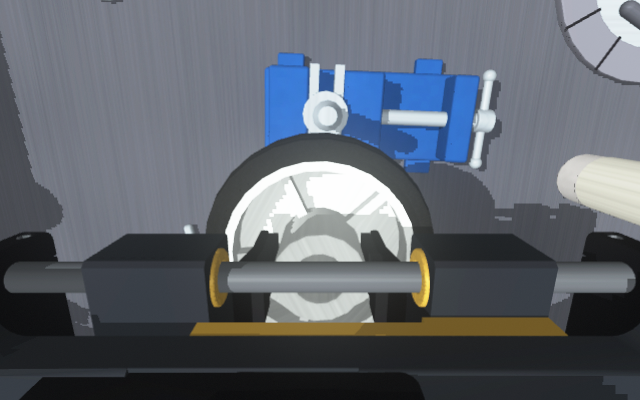

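The wrist view shows the axle top at (327,115), over the shoulder. The tyre spans columns 208 to 432, so it is held centred at 320, level and boss up. In the side view the axle top is at (279.4,264.6).

Run:
```python
from h import *
s=readout.sense();print(s['ee_pos'])
print('axle w',p2w('wrist',327,115,.141,s),'should',p2w('wrist',325.5,115.5,.058,s),'s',p2w('side',279.4,264.4,.141))
zt=s['ee_pos'][2]-.047+.030
L,Rr=p2w('wrist',208,235,zt,s),p2w('wrist',432,235,zt,s); print(L,Rr,(L+Rr)/2)
print('top edge',p2w('wrist',320,133.5,zt,s),p2w('wrist',320,163,zt,s))
```

```text
[0.55250976 0.13163776 0.21141342]
axle w [0.55735798 0.19875097 0.141     ] should [0.55791383 0.19725687 0.058     ] s [0.55515392 0.201118   0.141     ]
[0.49532261 0.1396606  0.19441342] [0.61050654 0.13967701 0.19441342] [0.55291457 0.13966881 0.19441342]
top edge [0.55290069 0.1909565  0.19441342] [0.5529085  0.1769044  0.19441342]
```

Emit:
{"api": "move_arm", "payload": {"steps": [25,2,0,0,50,4,0,0,65,4,0,0,69,4,0,0,69,4,0,0]}}

```text
t: 5.35
ee_pos: [0.5568, 0.2008, 0.2114]
tcp_rot: [0.707, 0.707, -0.0, 0.0]
contact_force: [1.0, -0.7, -4.2]
opening: 0.498
grip_force: 30.0
```

Run:
```python
from h import *
s,_=snap('wrist','w3');snap('side','s3');s=readout.sense(); print(s['ee_pos'],s['contact_force'],s['t'])
a=[cv2.imread(f'pics/{n}.png') for n in('w3','s3')]
A=cv2.resize(a[0][100:340,180:460],(420,360));B=cv2.resize(a[1][200:320,215:340],(375,360),interpolation=cv2.INTER_CUBIC)
cv2.imwrite('pics/c3.png',np.hstack([A,B]))
```

```text
[0.55694165 0.20030001 0.21139465] [-0.76731111  0.32317727 -2.95395604] 5.45
```

View pics/c3.png

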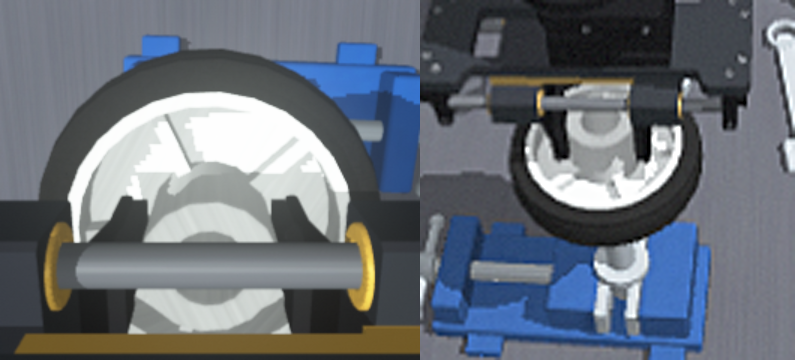

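The side view shows the tyre centred at column 277 and the shoulder at column 282. I'll compare these with projections, since perspective shifts both.

Run:
```python
from h import *
print('tyre',[w2p('side',[.5569+d,.2005,.185]) for d in(-.0625,0,.0625)])
for x in(.553,.5565): print(x,'axle top',w2p('side',[x,.201,.141]),'shoulder',w2p('side',[x,.201,.058]))
```

```text
tyre [(np.float64(308.79304465767626), np.float64(251.91832745574635)), (np.float64(276.5327742002154), np.float64(251.41486268810831)), (np.float64(244.5709780391371), np.float64(250.85917911490048))]
0.553 axle top (np.float64(280.4703679829455), np.float64(264.3698937165275)) shoulder (np.float64(283.78744037868273), np.float64(285.7877302991035))
0.5565 axle top (np.float64(278.7397250671865), np.float64(264.33908435939037)) shoulder (np.float64(282.1756459282295), np.float64(285.75562160502943))
```

Emit:
{"api": "move_arm", "payload": {"steps": [0,0,10,0,0,0,20,0,0,0,30,0,0,0,34,0,0,0,34,0]}}

```text
t: 6.08
ee_pos: [0.5564, 0.202, 0.177]
tcp_rot: [0.707, 0.707, -0.0, -0.0]
contact_force: [0.6, 0.9, -4.0]
opening: 0.495
grip_force: 30.0
```

Emit:
{"api": "move_arm", "payload": {"steps": [0,0,12,0,0,0,24,0,0,0,36,0,0,0,48,0,0,0,60,0]}}

```text
t: 6.7
ee_pos: [0.5567, 0.2022, 0.1168]
tcp_rot: [0.707, 0.707, 0.0, -0.0]
contact_force: [1.1, 2.6, -2.4]
opening: 0.497
grip_force: 30.0
```

Emit:
{"api": "move_arm", "payload": {"steps": [1,0,4,0,1,0,8,0,1,0,11,0,1,0,12,0,1,0,12.5,0]}}

```text
t: 7.32
ee_pos: [0.5567, 0.2024, 0.1051]
tcp_rot: [0.707, 0.707, -0.0, 0.0]
contact_force: [-1.0, -0.5, -1.8]
opening: 0.494
grip_force: 30.0
```

Emit:
{"api": "move_arm", "payload": {"steps": [0,0,1,0,0,0,1,0,0,0,1,0]}}

```text
t: 7.7
ee_pos: [0.5567, 0.2023, 0.105]
tcp_rot: [0.707, 0.707, -0.0, 0.0]
contact_force: [-3.7, -2.6, 5.1]
opening: 0.495
grip_force: 30.0
```

Emit:
{"api": "move_arm", "payload": {"steps": [0,0,0,0,0,0,0,0,0,0,0,0], "gripper": 0.6}}

```text
t: 8.07
ee_pos: [0.5569, 0.203, 0.104]
tcp_rot: [0.707, 0.707, 0.0, 0.0]
contact_force: [0.5, -0.4, 0.5]
opening: 0.593
grip_force: 0.0
```

Emit:
{"api": "move_arm", "payload": {"steps": [0,0,-20,0,0,0,-60,0,0,0,-110,0,0,0,-130,0,0,0,-130,0]}}

```text
t: 8.7
ee_pos: [0.5575, 0.2033, 0.2361]
tcp_rot: [0.707, 0.707, 0.002, 0.001]
contact_force: [0.5, 0.4, -0.4]
opening: 0.602
grip_force: 0.0
```

Run:
```python
from h import *
snap('side','s4');s,_=snap('wrist','w4');s=readout.sense(); print(s['ee_pos'],s['contact_force'],s['t'],s['opening'])
print('tyre top pred',[w2p('side',[.5565+d,.202,.088]) for d in(-.0625,0,.0625)],'hub',w2p('side',[.5565,.202,.114]),'axle',w2p('side',[.5565,.202,.141]))
a=[cv2.imread(f'pics/{n}.png') for n in('w4','s4')]
A=cv2.resize(a[0][100:340,180:460],(420,360));B=cv2.resize(a[1][200:320,215:340],(375,360),interpolation=cv2.INTER_CUBIC)
cv2.imwrite('pics/c4.png',np.hstack([A,B]))
```

```text
[0.55609079 0.20238431 0.23284936] [ 0.4204983  -1.242067   -0.05045893] 8.8 0.6004251772579372
tyre top pred [(np.float64(310.58154457981794), np.float64(279.3110585287049)), (np.float64(280.9466368489894), np.float64(278.7765654528854)), (np.float64(251.54992159974768), np.float64(278.1700255427771))] hub (np.float64(279.8668887622547), np.float64(272.0623051987201)) axle (np.float64(278.6949737350037), np.float64(264.7549357951508))
```

View pics/c4.png

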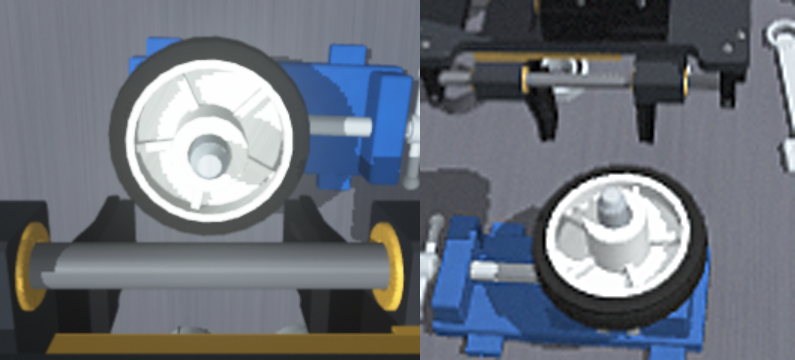

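Wheel seated: in the side view the tyre is centred at column 282 with the boss up and the axle poking through. Next is the washer.

Emit:
{"api": "move_arm", "payload": {"steps": [28,-44,0,0,56,-88,0,0,84,-132,20,0,112,-176,50,0,131,-207,80,0], "gripper": 0.8}}

```text
t: 9.43
ee_pos: [0.3467, 0.3339, 0.1516]
tcp_rot: [0.706, 0.708, -0.001, -0.0]
contact_force: [-0.6, -0.1, -0.0]
opening: 0.795
grip_force: 0.0
```

Emit:
{"api": "move_arm", "payload": {"steps": [0,0,0,0,0,0,0,0]}}

```text
t: 9.68
ee_pos: [0.35, 0.333, 0.1533]
tcp_rot: [0.707, 0.707, -0.001, -0.0]
contact_force: [0.2, -0.3, 0.4]
opening: 0.8
grip_force: 0.0
```

Run:
```python
from h import *
s,_=snap('wrist','w5'); print(s['ee_pos'],s['t'],s['opening'])
print(p2w('wrist',318,208,.141,{'ee_pos':[.5562,.2025,.2335],'tcp_rot':[.7071,.7071,0,0]}))
print([np.round(w2p('wrist',P,s)) for P in([.349,.3334,.006],[.349+.028,.3334,.006],[.349,.3334+.028,.006])])
```

```text
[0.34998587 0.33295137 0.15331025] 9.675 0.7999355903666387
[0.55533753 0.20267814 0.141     ]
[array([318., 190.]), array([349., 190.]), array([318., 159.])]
```

View pics/w5.png

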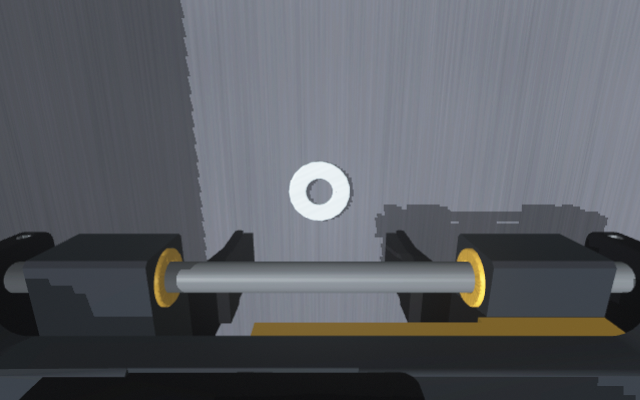

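The washer is centred at (320,191), which is (0.351, 0.3325), within 2 mm of the estimate.

Emit:
{"api": "move_arm", "payload": {"steps": [0,1,40,0,0,1,80,0,0,1,110,0,0,1,120,0,0,1,120,0]}}

```text
t: 10.35
ee_pos: [0.3514, 0.3336, 0.0342]
tcp_rot: [0.708, 0.707, -0.0, -0.0]
contact_force: [0.8, 0.5, 0.1]
opening: 0.797
grip_force: 0.0
```

Emit:
{"api": "move_arm", "payload": {"steps": [-1,0,6,0,-1,0,12,0,-1,0,13,0]}}

```text
t: 10.72
ee_pos: [0.3507, 0.3326, 0.021]
tcp_rot: [0.707, 0.707, -0.0, 0.0]
contact_force: [0.4, 0.1, 0.2]
opening: 0.796
grip_force: 0.0
```

Emit:
{"api": "move_arm", "payload": {"steps": [0,0,0,0,0,0,0,0,0,0,0,0,0,0,0,0], "gripper": 0.4}}

```text
t: 11.22
ee_pos: [0.3507, 0.3329, 0.0212]
tcp_rot: [0.707, 0.707, 0.0, 0.0]
contact_force: [-1.2, -0.6, 1.4]
opening: 0.619
grip_force: 30.0
```

Emit:
{"api": "move_arm", "payload": {"steps": [0,0,-10,0,0,0,-40,0,0,0,-90,0,0,0,-150,0,0,0,-190,0]}}

```text
t: 11.85
ee_pos: [0.3509, 0.3335, 0.2142]
tcp_rot: [0.707, 0.707, 0.002, 0.001]
contact_force: [1.2, -0.2, -2.1]
opening: 0.622
grip_force: 30.0
```

Emit:
{"api": "move_arm", "payload": {"steps": [-15,24,0,0,-45,71,0,0,-75,118,0,0,-105,165,0,0,-123,193,0,0]}}

```text
t: 12.48
ee_pos: [0.5459, 0.207, 0.2111]
tcp_rot: [0.708, 0.706, -0.0, 0.0]
contact_force: [-0.4, 0.6, -0.4]
opening: 0.621
grip_force: 30.0
```

Emit:
{"api": "move_arm", "payload": {"steps": [-5,8,0,0,-8,12,0,0,-8,12,0,0,-8,12,0,0]}}

```text
t: 12.98
ee_pos: [0.5547, 0.2031, 0.2113]
tcp_rot: [0.706, 0.708, 0.0, 0.0]
contact_force: [0.2, -0.1, -0.7]
opening: 0.617
grip_force: 30.0
```

Run:
```python
from h import *
s,_=snap('wrist','w6');print(s['ee_pos'],s['t']);snap('side','s6');s=readout.sense(); print(s['ee_pos'],s['contact_force'],s['t'],s['opening'])
z=s['ee_pos'][2]-.018
print('washer pred',[np.round(w2p('side',[s['ee_pos'][0]+d,s['ee_pos'][1],z]),1) for d in(-.028,0,.028)],'axle',w2p('side',[.556,.2025,.141]))
a=[cv2.imread(f'pics/{n}.png') for n in('w6','s6')]
A=cv2.resize(a[0][100:340,180:460],(420,360));B=cv2.resize(a[1][200:320,215:340],(375,360),interpolation=cv2.INTER_CUBIC)
cv2.imwrite('pics/c6.png',np.hstack([A,B]))
```

```text
[0.55465343 0.20305062 0.21133648] 12.975
[0.55498987 0.20259881 0.21130559] [-0.41941577 -0.89272048 -0.8243386 ] 13.075 0.6154715790043307
washer pred [array([291.6, 250. ]), array([277. , 249.8]), array([262.5, 249.6])] axle (np.float64(278.92003401695627), np.float64(264.9675270646549))
```

View pics/c6.png

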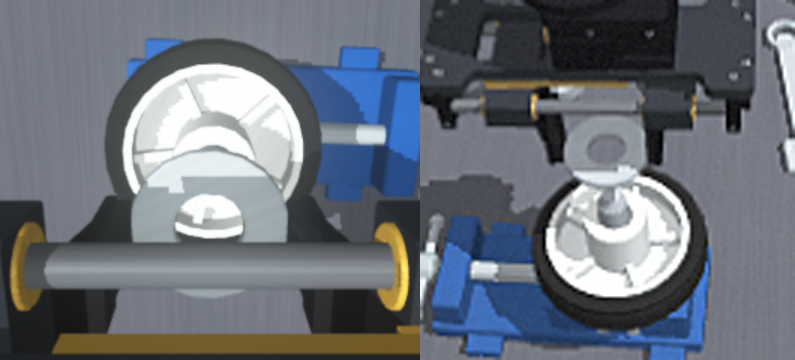

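The washer is in the fingers but looks tilted about the closing axis in the side view, where its outline is about 28 × 27 px. I'll fit that tilt from the edges.

```bash
cat > tilt.py <<'E'
from h import *
def fit(n,img,s,ro,ri,thk,below,rng=np.radians(np.arange(-60,61,5)),dx=0):
    g=cv2.GaussianBlur(cv2.cvtColor(cv2.imread(f'pics/{img}.png'),cv2.COLOR_BGR2GRAY).astype(np.float32),(0,0),1.0)
    m=cv2.magnitude(cv2.Sobel(g,cv2.CV_32F,1,0),cv2.Sobel(g,cv2.CV_32F,0,1))
    a=np.linspace(0,2*np.pi,72,endpoint=False); res=[]
    for t in rng:
        best=(0,)
        for oy in np.arange(-.004,.0041,.002):
            for oz in np.arange(-.004,.0041,.002):
                tot=0
                for r in(ro,ri):
                    pts=[]
                    for b in a:
                        l=R.from_rotvec([t,0,0]).apply([r*np.cos(b)+dx,r*np.sin(b),thk/2])
                        pts.append(w2p(n,np.array(s['ee_pos'])+l+[0,oy,oz-below+thk/2],s))
                    p=np.array(pts,np.float32); tot+=cv2.remap(m,p[:,:1],p[:,1:],cv2.INTER_LINEAR).mean()
                if tot>best[0]: best=(tot,oy,oz)
        res.append((round(np.degrees(t)),*np.round(best,4)))
    res.sort(key=lambda r:-r[1]); return res[:5]
E
time python3 - <<'E'
from tilt import *
q=[.7071,.7071,0,0]
# cache camera params for speed
_c={n:cams.camera_params(n) for n in('side','wrist')}
cams.camera_params=lambda n:_c[n]
for n,e in(('side',[.555,.2027,.2113]),('wrist',[.5547,.203,.2113])):
    for r in fit(n,n[0]+'6',{'ee_pos':e,'tcp_rot':q},.028,.012,.006,.0212): print(n,r)
E
```

```text
side (-40, np.float64(277.6166), np.float64(0.002), np.float64(0.002))
side (-35, np.float64(277.1041), np.float64(0.002), np.float64(0.002))
side (-45, np.float64(276.8718), np.float64(0.002), np.float64(0.002))
side (-30, np.float64(275.198), np.float64(0.004), np.float64(0.004))
side (-50, np.float64(274.7921), np.float64(0.0), np.float64(0.0))
wrist (60, np.float64(335.7233), np.float64(-0.002), np.float64(-0.004))
wrist (50, np.float64(330.7459), np.float64(0.0), np.float64(-0.002))
wrist (55, np.float64(322.047), np.float64(-0.002), np.float64(-0.004))
wrist (45, np.float64(318.8509), np.float64(0.0), np.float64(-0.004))
wrist (40, np.float64(270.0384), np.float64(0.002), np.float64(-0.002))
real	0m18.125s
user	0m18.649s
sys	0m0.148s
```

The side fit gives about 40° of tilt, with the +y edge low. I'll set the washer flat on free bench at about (0.36, 0.27) and re-grip it centrally.

Emit:
{"api": "move_arm", "payload": {"steps": [10,-30,0,0,25,-75,0,0,42,-125,0,0,58,-170,0,0,67,-195,10,0]}}

```text
t: 13.7
ee_pos: [0.3584, 0.2703, 0.2015]
tcp_rot: [0.706, 0.708, 0.001, 0.001]
contact_force: [0.3, 0.3, -0.5]
opening: 0.62
grip_force: 30.0
```

Emit:
{"api": "move_arm", "payload": {"steps": [0,0,40,0,0,0,80,0,0,0,115,0,0,0,140,0,0,0,148,0]}}

```text
t: 14.32
ee_pos: [0.3594, 0.2684, 0.0519]
tcp_rot: [0.707, 0.708, -0.001, -0.0]
contact_force: [-0.6, -0.2, -1.7]
opening: 0.616
grip_force: 30.0
```

Emit:
{"api": "move_arm", "payload": {"steps": [0,0,6,0,0,0,12,0,0,0,18,0,0,0,24,0,0,0,30,0]}}

```text
t: 14.95
ee_pos: [0.3608, 0.2687, 0.0227]
tcp_rot: [0.707, 0.707, 0.0, 0.0]
contact_force: [-0.4, -0.7, -0.8]
opening: 0.62
grip_force: 30.0
```

Emit:
{"api": "move_arm", "payload": {"steps": [0,0,1,0,0,0,1.5,0]}}

```text
t: 15.2
ee_pos: [0.3607, 0.2688, 0.0215]
tcp_rot: [0.707, 0.707, -0.0, -0.0]
contact_force: [-0.7, -0.4, 0.2]
opening: 0.616
grip_force: 30.0
```

Emit:
{"api": "move_arm", "payload": {"steps": [0,0,0,0,0,0,0,0,0,0,0,0], "gripper": 0.8}}

```text
t: 15.58
ee_pos: [0.3608, 0.2688, 0.0217]
tcp_rot: [0.707, 0.707, 0.0, 0.0]
contact_force: [-0.5, -0.4, -0.4]
opening: 0.788
grip_force: 0.0
```

Emit:
{"api": "move_arm", "payload": {"steps": [0,0,-30,0,0,0,-80,0,0,0,-120,0,0,0,-130,0,0,0,-130,0]}}

```text
t: 16.2
ee_pos: [0.3609, 0.2686, 0.1516]
tcp_rot: [0.707, 0.707, 0.0, 0.001]
contact_force: [0.1, 0.2, -0.6]
opening: 0.801
grip_force: 0.0
```

```bash
cat > ring.py <<'E'
from h import *
def blob(f,thr,box,lo=100):
    g=cv2.cvtColor(cv2.imread(f'pics/{f}.png'),cv2.COLOR_BGR2GRAY); x,y,w,h=box
    m=(g[y:y+h,x:x+w]>thr).astype(np.uint8)
    c,_=cv2.findContours(m,cv2.RETR_EXTERNAL,cv2.CHAIN_APPROX_NONE)
    for k in c:
        if cv2.contourArea(k)>lo and len(k)>5:
            e=cv2.fitEllipse(k); print('ellipse',(e[0][0]+x,e[0][1]+y),e[1],e[2])
E
python3 - <<'E'
from ring import *
snap('wrist','w7');s,_=snap('wrist','w7');snap('side','s7');print(s['ee_pos'],s['tcp_rot'],s['t'],s['opening'])
blob('w7',190,(250,100,140,150)); blob('w5',190,(250,100,140,150))
c=w2p('side',[.36,.269,.006]);print(c); blob('s7',170,(int(c[0])-30,int(c[1])-30,60,60))
print(w2p('wrist',[*s['ee_pos'][:2],.006],s))
E
```

```text
[0.36026884 0.26824406 0.15065218] [ 7.07180688e-01  7.07032581e-01 -6.34338817e-04  2.98093299e-05] 16.25 0.8017739898156517
ellipse (319.48265838623047, 190.72203826904297) (58.574798583984375, 60.160221099853516) 93.06060028076172
ellipse (318.85021209716797, 190.66048431396484) (57.94966125488281, 59.70275115966797) 92.0853271484375
(np.float64(372.90123602192386), np.float64(327.12994785850356))
ellipse (372.49180030822754, 327.45479583740234) (22.82213592529297, 24.898866653442383) 110.78359985351562
(np.float64(319.3026096301553), np.float64(191.48263044982954))
```

The washer lies flat and centred under the TCP, within 1 mm, and setting it down gave no levelling force. So the "tilt" was only perspective. I'll pick it up again and place it.

Emit:
{"api": "move_arm", "payload": {"steps": [0.5,0,40,0,0.5,0,80,0,0.5,0,110,0,0.5,0,122,0,0.5,0,130,0]}}

```text
t: 16.98
ee_pos: [0.3603, 0.2694, 0.0208]
tcp_rot: [0.707, 0.707, -0.0, -0.0]
contact_force: [-0.3, 0.2, 0.7]
opening: 0.803
grip_force: 0.0
```

Emit:
{"api": "move_arm", "payload": {"steps": [0,0,0,0,0,0,0,0,0,0,0,0,0,0,0,0], "gripper": 0.4}}

```text
t: 17.48
ee_pos: [0.3614, 0.2696, 0.0223]
tcp_rot: [0.707, 0.707, 0.001, 0.0]
contact_force: [0.1, 0.6, 3.4]
opening: 0.614
grip_force: 30.0
```

Emit:
{"api": "move_arm", "payload": {"steps": [0,0,-10,0,0,0,-40,0,0,0,-90,0,0,0,-145,0,0,0,-180,0]}}

```text
t: 18.1
ee_pos: [0.361, 0.2699, 0.2044]
tcp_rot: [0.707, 0.707, 0.001, 0.001]
contact_force: [-0.1, -0.2, -1.9]
opening: 0.618
grip_force: 30.0
```

Emit:
{"api": "move_arm", "payload": {"steps": [-8,24,0,0,-24,70,0,0,-40,118,0,0,-55,165,0,0,-64,190,0,0]}}

```text
t: 18.73
ee_pos: [0.5528, 0.2032, 0.2012]
tcp_rot: [0.708, 0.706, -0.0, -0.0]
contact_force: [0.5, 0.9, -1.5]
opening: 0.614
grip_force: 30.0
```

Emit:
{"api": "move_arm", "payload": {"steps": [-2,5,0,0,-2,5,0,0,-2,5,0,0]}}

```text
t: 19.1
ee_pos: [0.5543, 0.2043, 0.2019]
tcp_rot: [0.706, 0.708, -0.0, 0.0]
contact_force: [-0.7, 0.4, -0.7]
opening: 0.617
grip_force: 30.0
```

Run:
```python
from h import *
for n,e in(('side',[.555,.2027,.2113]),('wrist',[.5547,.203,.2113])):
  s={'ee_pos':e,'tcp_rot':[.7071,.7071,0,0]}
  for t in(0,-20,-40):
    pts=np.array([w2p(n,np.array(e)+[0,0,-.0182]+R.from_euler('x',t,degrees=True).apply([.028*np.cos(a),.028*np.sin(a),z]),s) for a in np.linspace(0,6.28,40) for z in(-.003,.003)])
    print(n,t,np.round(pts.min(0)),np.round(pts.max(0)))
```

```text
side 0 [262. 237.] [292. 263.]
side -20 [262. 236.] [292. 265.]
side -40 [262. 235.] [292. 265.]
wrist 0 [265. 195.] [373. 299.]
wrist -20 [265. 195.] [374. 305.]
wrist -40 [265. 198.] [373. 305.]
```

The observed outlines match a flat washer, so I'll lower it.

Emit:
{"api": "move_arm", "payload": {"steps": [-1,1,10,0,-1,1,22,0,-1,1,34,0,-1,1,46,0,-1,1,54,0]}}

```text
t: 19.73
ee_pos: [0.5563, 0.2021, 0.1463]
tcp_rot: [0.707, 0.707, -0.001, -0.0]
contact_force: [-0.3, 0.4, -0.7]
opening: 0.617
grip_force: 30.0
```

Emit:
{"api": "move_arm", "payload": {"steps": [0,0,4,0,0,0,7,0,0,0,9,0,0,0,10,0,0,0,11,0]}}

```text
t: 20.35
ee_pos: [0.5568, 0.2023, 0.1367]
tcp_rot: [0.707, 0.707, 0.0, 0.0]
contact_force: [-0.6, 1.1, -1.4]
opening: 0.612
grip_force: 30.0
```

Emit:
{"api": "move_arm", "payload": {"steps": [0,0,1,0,0,0,2,0,0,0,2,0]}}

```text
t: 20.72
ee_pos: [0.557, 0.2024, 0.1363]
tcp_rot: [0.707, 0.707, 0.0, 0.001]
contact_force: [-2.8, -2.1, 8.8]
opening: 0.613
grip_force: 30.0
```

Emit:
{"api": "move_arm", "payload": {"steps": [0,0,-1,0,0,0,-1,0,0,0,-1,0], "gripper": 0.75}}

```text
t: 21.1
ee_pos: [0.5566, 0.2022, 0.1353]
tcp_rot: [0.707, 0.707, -0.0, -0.0]
contact_force: [0.1, -0.4, 0.7]
opening: 0.742
grip_force: 0.0
```

Emit:
{"api": "move_arm", "payload": {"steps": [0,0,-20,0,0,0,-60,0,0,0,-100,0,-30,-4,-100,0,-80,-9,-100,0]}}

```text
t: 21.72
ee_pos: [0.5478, 0.1242, 0.2378]
tcp_rot: [0.705, 0.709, 0.002, 0.001]
contact_force: [0.5, -0.4, -0.1]
opening: 0.747
grip_force: 0.0
```

Emit:
{"api": "move_arm", "payload": {"steps": [-50,-5,0,0,-85,-8,40,0,-115,-10,75,0,-125,-10,85,0,-125,-10,85,0], "gripper": 0.65}}

```text
t: 22.35
ee_pos: [0.5382, -0.0023, 0.1514]
tcp_rot: [0.707, 0.707, 0.0, -0.0]
contact_force: [-0.0, 0.8, 0.3]
opening: 0.647
grip_force: 0.0
```

Run:
```python
from ring import *
snap('wrist','w8');s,_=snap('wrist','w8');snap('side','s8');print(s['ee_pos'],s['tcp_rot'],s['t'],s['opening'])
a=cv2.imread('pics/w8.png')[60:330,180:460];b=cv2.resize(cv2.imread('pics/s8.png')[220:320,225:330],(400,380),interpolation=cv2.INTER_CUBIC)
cv2.imwrite('pics/c8.png',np.hstack([cv2.resize(a,(394,380)),b]))
for P in ([.5375,-.003,.014],[.5375,-.003+.02,.014],[.5575,-.003,.014]): print(w2p('wrist',P,s))
```

```text
[ 0.53872291 -0.00119218  0.15209773] [7.06699489e-01 7.07512894e-01 1.07037252e-03 4.36456276e-04] 22.4 0.6441101957926031
(np.float64(317.4375762412706), np.float64(195.53739482516008))
(np.float64(317.44704358256064), np.float64(173.00777350761655))
(np.float64(340.26201965847696), np.float64(195.5643614435499))
```

View pics/c8.png

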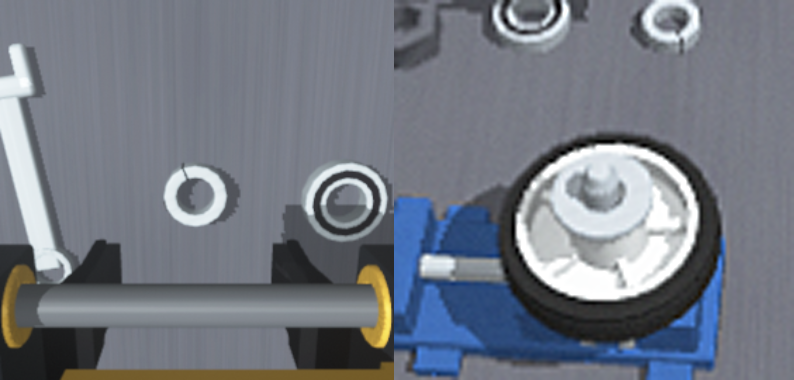

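The washer sits flat on the boss. The slit collar is at about (319,199) in the wrist picture, between the wrench and the bearing. I'll refine its centre.

Run:
```python
from ring import *
s={'ee_pos':[.53872,-.00119,.1521],'tcp_rot':[7.06699489e-01,7.07512894e-01,1.07037252e-03,4.36456276e-04]}
for thr in(170,200,220): blob('w8',thr,(285,165,70,70))
for v in (197,198,199,200): print(v,p2w('wrist',319,v,.014,s))
print(p2w('wrist',319,198,.007,s)); print(readout.sense()['ee_pos'])
```

```text
ellipse (318.29050064086914, 198.90501403808594) (41.860103607177734, 43.43119430541992) 96.83938598632812
ellipse (318.2311782836914, 198.87197875976562) (38.17678451538086, 39.59201431274414) 94.22899627685547
ellipse (318.1614227294922, 198.95407104492188) (37.37321472167969, 39.11138916015625) 98.63949584960938
197 [ 0.53886813 -0.00432043  0.014     ]
198 [ 0.53886962 -0.00522727  0.014     ]
199 [ 0.5388711  -0.00613558  0.014     ]
200 [ 0.53887259 -0.00704537  0.014     ]
[ 0.53888419 -0.00706356  0.007     ]
[ 0.538966   -0.00061365  0.15240185]
```

Emit:
{"api": "move_arm", "payload": {"steps": [-4.4,0,40,0,-4.4,0,80,0,-4.4,0,105,0,-4.4,0,110,0,-4.4,0,110,0]}}

```text
t: 23.12
ee_pos: [0.5387, -0.0062, 0.0417]
tcp_rot: [0.707, 0.708, 0.001, 0.001]
contact_force: [-0.1, -0.3, 0.5]
opening: 0.651
grip_force: 0.0
```

Run:
```python
from ring import *
s,_=snap('wrist','w9');print(s['ee_pos'],s['t'])
c=w2p('wrist',[.538,-.005,.014],s);print(c,w2p('wrist',[.538,.015,.014],s))
for thr in(170,200,220): blob('w9',thr,(int(c[0])-60,int(c[1])-60,120,max(40,min(120,399-int(c[1])+60))))
```

```text
[ 0.5386795  -0.00619224  0.04168414] 23.125
(np.float64(317.85959626838223), np.float64(239.63292852823332)) (np.float64(317.89099535247584), np.float64(204.7222335611228))
ellipse (319.07930755615234, 214.25373458862305) (12.842379570007324, 27.025663375854492) 90.11442565917969
ellipse (318.7982597351074, 214.41415405273438) (11.748923301696777, 25.251632690429688) 89.21605682373047
```

Emit:
{"api": "move_arm", "payload": {"steps": [0.5,0,8,0,0.5,0,16,0,0.5,0,18,0,0.5,0,18,0]}}

```text
t: 23.68
ee_pos: [0.5375, -0.0066, 0.0223]
tcp_rot: [0.707, 0.707, -0.0, -0.0]
contact_force: [0.1, 0.6, -0.1]
opening: 0.652
grip_force: 0.0
```

Emit:
{"api": "move_arm", "payload": {"steps": [0,0,0,0,0,0,0,0,0,0,0,0,0,0,0,0], "gripper": 0.2}}

```text
t: 24.18
ee_pos: [0.5379, -0.0067, 0.0227]
tcp_rot: [0.707, 0.707, 0.0, 0.0]
contact_force: [0.1, 0.2, 0.5]
opening: 0.446
grip_force: 30.0
```

Emit:
{"api": "move_arm", "payload": {"steps": [0,0,-10,0,0,0,-40,0,0,0,-90,0,0,0,-145,0,0,0,-180,0]}}

```text
t: 24.8
ee_pos: [0.5384, -0.0062, 0.206]
tcp_rot: [0.707, 0.707, 0.001, 0.002]
contact_force: [0.3, -0.4, -1.3]
opening: 0.439
grip_force: 30.0
```

Emit:
{"api": "move_arm", "payload": {"steps": [25,2,0,0,70,6,0,0,120,10,0,0,168,14,0,0,195,17,0,0]}}

```text
t: 25.42
ee_pos: [0.5539, 0.1918, 0.2033]
tcp_rot: [0.706, 0.708, 0.001, -0.0]
contact_force: [0.7, 0.5, -0.0]
opening: 0.441
grip_force: 30.0
```

Emit:
{"api": "move_arm", "payload": {"steps": [8,0,0,0,11,0,0,0,11,0,0,0,11,0,0,0]}}

```text
t: 25.92
ee_pos: [0.555, 0.1978, 0.2025]
tcp_rot: [0.708, 0.706, -0.0, 0.0]
contact_force: [-0.2, -0.5, -0.5]
opening: 0.443
grip_force: 30.0
```

Run:
```python
from ring import *
s,_=snap('wrist','w10');print(s['ee_pos'],s['t']);snap('side','s10');s=readout.sense();print(s['ee_pos'])
a=cv2.imread('pics/w10.png')[60:330,180:460];b=cv2.resize(cv2.imread('pics/s10.png')[220:320,225:330],(400,380),interpolation=cv2.INTER_CUBIC)
cv2.imwrite('pics/c10.png',np.hstack([cv2.resize(a,(394,380)),b]))
x,y,z=s['ee_pos'];print('collar side',w2p('side',[x,y,z-.009]),'wrist',w2p('wrist',[x,y,z-.009],s))
```

```text
[0.55500502 0.19778424 0.20250811] 25.925
[0.55493409 0.19827828 0.20254595]
collar side (np.float64(277.24620649390977), np.float64(247.89971853237213)) wrist (np.float64(319.16197734504954), np.float64(255.99069706483047))
```

View pics/c10.png

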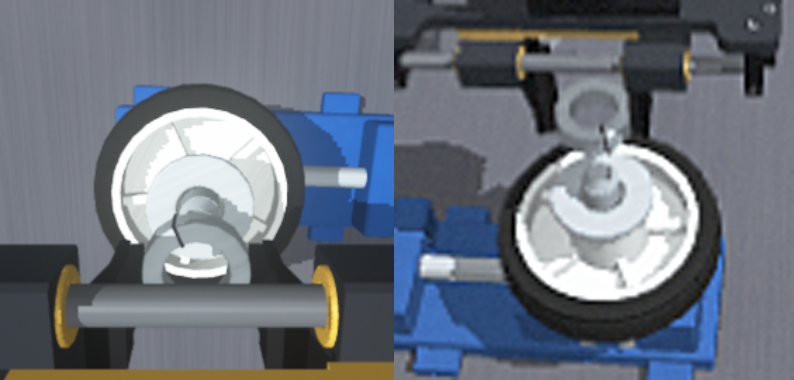

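The collar is held level: in the side view it is at (277,248.4) against (277.2,247.9) predicted. Now lowering it.

Emit:
{"api": "move_arm", "payload": {"steps": [4,1,5,0,4,1,17,0,4,1,29,0,4,1,41,0,4,1,48,0]}}

```text
t: 26.65
ee_pos: [0.5557, 0.2028, 0.1536]
tcp_rot: [0.707, 0.707, -0.0, 0.0]
contact_force: [1.1, -1.6, 0.3]
opening: 0.442
grip_force: 30.0
```

Emit:
{"api": "move_arm", "payload": {"steps": [0,0,3,0,0,0,6,0,0,0,8,0,0,0,8,0]}}

```text
t: 27.15
ee_pos: [0.5562, 0.2028, 0.1466]
tcp_rot: [0.707, 0.707, 0.0, 0.001]
contact_force: [2.3, -2.9, -0.6]
opening: 0.442
grip_force: 30.0
```

Emit:
{"api": "move_arm", "payload": {"steps": [-1,1,2,0,-1,1,4,0,-1,1,5,0,-1,1,5,0]}}

```text
t: 27.65
ee_pos: [0.5566, 0.2028, 0.1427]
tcp_rot: [0.707, 0.707, 0.0, 0.0]
contact_force: [-1.9, -1.7, 7.5]
opening: 0.448
grip_force: 30.0
```

Emit:
{"api": "move_arm", "payload": {"steps": [0,0,-1,0,0,0,-1,0,0,0,-1,0], "gripper": 0.6}}

```text
t: 28.02
ee_pos: [0.5563, 0.2028, 0.1422]
tcp_rot: [0.707, 0.707, -0.0, -0.0]
contact_force: [0.4, -0.5, 0.5]
opening: 0.592
grip_force: 0.0
```

Emit:
{"api": "move_arm", "payload": {"steps": [0,0,-20,0,0,0,-60,0,0,0,-100,0,-35,-12,-100,0,-85,-28,-100,0]}}

```text
t: 28.65
ee_pos: [0.5288, 0.1187, 0.2445]
tcp_rot: [0.706, 0.709, 0.001, 0.0]
contact_force: [1.1, -1.0, -0.3]
opening: 0.598
grip_force: 0.0
```

Emit:
{"api": "move_arm", "payload": {"steps": [-50,-20,0,0,-102,-41,0,0,-154,-62,0,0,-206,-83,0,0,-258,-104,0,0]}}

```text
t: 29.28
ee_pos: [0.4244, -0.1419, 0.2443]
tcp_rot: [0.707, 0.707, 0.0, 0.002]
contact_force: [0.5, -0.3, -0.5]
opening: 0.597
grip_force: 0.0
```

Emit:
{"api": "move_arm", "payload": {"steps": [-50,-23,0,0,-100,-45,15,0,-150,-68,50,0,-180,-82,80,0,-180,-82,80,0]}}

```text
t: 29.9
ee_pos: [0.3403, -0.3219, 0.1613]
tcp_rot: [0.709, 0.705, 0.0, -0.002]
contact_force: [0.2, 1.3, 0.5]
opening: 0.6
grip_force: 0.0
```

Run:
```python
from ring import *
snap('wrist','w11');s,_=snap('wrist','w11');snap('side','s11');print(s['ee_pos'],s['tcp_rot'],s['t'],s['opening'])
a=cv2.imread('pics/w11.png')[60:330,180:460];b=cv2.resize(cv2.imread('pics/s11.png')[220:320,225:330],(400,380),interpolation=cv2.INTER_CUBIC)
cv2.imwrite('pics/c11.png',np.hstack([cv2.resize(a,(394,380)),b]))
c=w2p('wrist',[.3435,-.32,.02],s);print(c,w2p('wrist',[.3435,-.303,.02],s))
for thr in(170,200,220): blob('w11',thr,(int(c[0])-45,int(c[1])-45,90,90))
```

```text
[ 0.34232409 -0.3208347   0.16271362] [ 7.07796468e-01  7.06416140e-01  4.28424704e-04 -4.61268124e-04] 29.95 0.6039555739156298
(np.float64(320.5013592580199), np.float64(191.42845002459055)) (np.float64(320.49576773348), np.float64(172.51684171778925))
ellipse (321.8637580871582, 191.84838485717773) (37.70859909057617, 38.99360275268555) 155.18222045898438
ellipse (322.0385551452637, 192.22533798217773) (36.99770736694336, 37.957298278808594) 134.89219665527344
ellipse (322.0527038574219, 192.19828414916992) (36.419986724853516, 37.17233657836914) 108.26532745361328
```

View pics/c11.png

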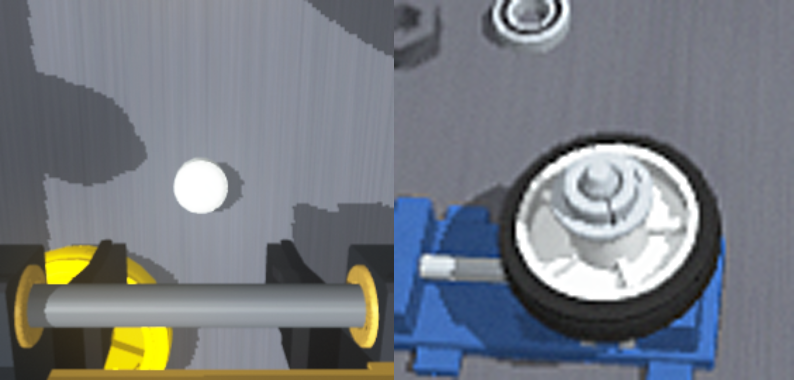

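The collar is seated on the washer, concentric. The cap is at (322,192) in the wrist picture, which is about (0.345, -0.3205).

Emit:
{"api": "move_arm", "payload": {"steps": [0,2.5,40,0,0,2.5,80,0,0,2.5,105,0,0,2.5,118,0,0,2.5,118,0]}}

```text
t: 30.68
ee_pos: [0.346, -0.3202, 0.045]
tcp_rot: [0.707, 0.708, 0.0, 0.0]
contact_force: [-0.7, 0.2, 0.7]
opening: 0.602
grip_force: 0.0
```

Emit:
{"api": "move_arm", "payload": {"steps": [0,-1,10,0,0,-1,18,0,0,-1,21,0,0,-1,21,0]}}

```text
t: 31.18
ee_pos: [0.3441, -0.3206, 0.0234]
tcp_rot: [0.707, 0.707, -0.0, -0.0]
contact_force: [0.1, 0.2, -0.2]
opening: 0.603
grip_force: 0.0
```

Emit:
{"api": "move_arm", "payload": {"steps": [0,0,0,0,0,0,0,0,0,0,0,0,0,0,0,0], "gripper": 0.2}}

```text
t: 31.68
ee_pos: [0.3443, -0.3208, 0.0237]
tcp_rot: [0.707, 0.707, -0.0, 0.0]
contact_force: [-0.2, 0.8, 1.0]
opening: 0.373
grip_force: 30.0
```

Emit:
{"api": "move_arm", "payload": {"steps": [0,0,-10,0,0,0,-40,0,0,0,-90,0,0,0,-145,0,0,0,-185,0]}}

```text
t: 32.3
ee_pos: [0.3447, -0.3209, 0.2118]
tcp_rot: [0.707, 0.707, -0.0, 0.002]
contact_force: [0.2, 0.1, -0.7]
opening: 0.371
grip_force: 30.0
```

Emit:
{"api": "move_arm", "payload": {"steps": [25,10,0,0,70,29,0,0,122,50,0,0,174,71,0,0,226,92,0,0]}}

```text
t: 32.92
ee_pos: [0.4366, -0.0929, 0.2093]
tcp_rot: [0.707, 0.707, -0.0, 0.001]
contact_force: [0.3, 0.0, 0.4]
opening: 0.372
grip_force: 30.0
```

Emit:
{"api": "move_arm", "payload": {"steps": [52,21,0,0,104,42,0,0,156,63,0,0,208,84,0,0,245,99,0,0]}}

```text
t: 33.55
ee_pos: [0.5355, 0.153, 0.2093]
tcp_rot: [0.706, 0.708, 0.0, 0.0]
contact_force: [-0.3, -0.5, -0.7]
opening: 0.373
grip_force: 30.0
```

Emit:
{"api": "move_arm", "payload": {"steps": [25,11,0,0,42,18,0,0,51,21,0,0,51,21,0,0,51,21,0,0]}}

```text
t: 34.17
ee_pos: [0.5562, 0.2003, 0.2086]
tcp_rot: [0.707, 0.707, -0.0, 0.0]
contact_force: [0.5, -0.2, -0.6]
opening: 0.372
grip_force: 30.0
```

Run:
```python
from ring import *
s,_=snap('side','s12');print(s['ee_pos'],s['contact_force'],s['t'])
x,y,z=s['ee_pos'];c=w2p('side',[x,y,z-.004]);print(c,w2p('side',[x+.017,y,z-.004]),w2p('side',[.5563,.2025,.141]))
b=cv2.resize(cv2.imread('pics/s12.png')[220:320,225:330],(630,600),interpolation=cv2.INTER_CUBIC);cv2.imwrite('pics/c12.png',b)
```

```text
[0.55617439 0.20028235 0.20861115] [ 0.50333941 -0.23338446 -0.6415254 ] 34.175
(np.float64(275.96674805132176), np.float64(245.31953577890326)) (np.float64(267.08043947539954), np.float64(245.1772228707779)) (np.float64(278.7715573068628), np.float64(264.9648651589655))
```

View pics/c12.png

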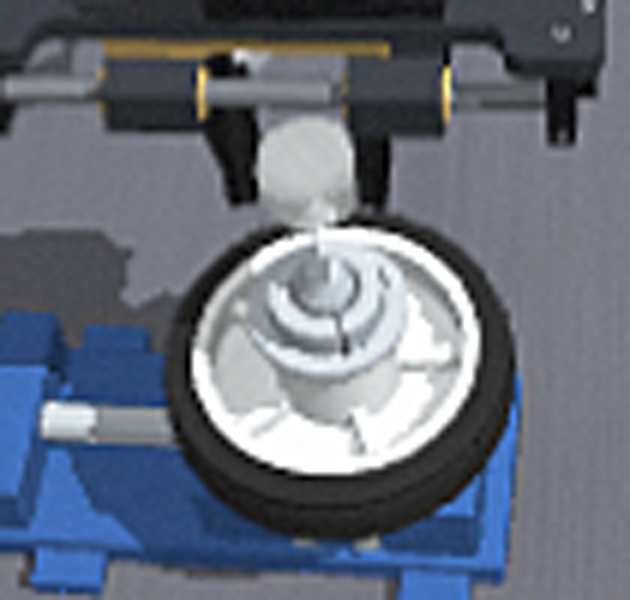

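The cap is held upright, at column 276 in the side view as predicted. Below it the collar, washer and wheel sit seated on the axle. Lowering the cap now.

Emit:
{"api": "move_arm", "payload": {"steps": [2,0,8,0,2,0,18,0,2,0,28,0,2,0,38,0,2,0,44,0]}}

```text
t: 34.85
ee_pos: [0.5558, 0.2032, 0.1635]
tcp_rot: [0.707, 0.707, -0.0, -0.0]
contact_force: [0.2, -1.0, -0.8]
opening: 0.374
grip_force: 30.0
```

Emit:
{"api": "move_arm", "payload": {"steps": [0,0,3,0,0,0,5,0,0,0,7,0,0,0,7,0]}}

```text
t: 35.35
ee_pos: [0.5564, 0.2035, 0.1578]
tcp_rot: [0.707, 0.707, 0.0, 0.0]
contact_force: [-0.8, -0.3, 0.6]
opening: 0.37
grip_force: 30.0
```

Emit:
{"api": "move_arm", "payload": {"steps": [0,0,1,0,0,0,1,0,0,0,1,0]}}

```text
t: 35.72
ee_pos: [0.5565, 0.2036, 0.1577]
tcp_rot: [0.707, 0.707, 0.0, 0.0]
contact_force: [-1.3, -1.1, 5.6]
opening: 0.378
grip_force: 30.0
```

Emit:
{"api": "move_arm", "payload": {"steps": [0,0,0,0,0,0,0,0,0,0,0,0], "gripper": 0.55}}

```text
t: 36.1
ee_pos: [0.556, 0.2033, 0.1562]
tcp_rot: [0.707, 0.707, -0.0, -0.0]
contact_force: [-0.3, 0.2, 0.2]
opening: 0.544
grip_force: 0.0
```

Emit:
{"api": "move_arm", "payload": {"steps": [0,0,-15,0,0,0,-45,0,0,0,-80,0,0,0,-100,0,0,0,-100,0]}}

```text
t: 36.72
ee_pos: [0.5569, 0.2039, 0.2582]
tcp_rot: [0.707, 0.707, 0.001, 0.001]
contact_force: [-0.4, -0.7, -0.5]
opening: 0.552
grip_force: 0.0
```

Run:
```python
from ring import *
s,_=snap('wrist','w13');snap('side','s13');s=readout.sense();print(s['ee_pos'],s['contact_force'],s['t'])
a=cv2.imread('pics/w13.png')[60:330,180:460];b=cv2.resize(cv2.imread('pics/s13.png')[220:320,225:330],(400,380),interpolation=cv2.INTER_CUBIC)
cv2.imwrite('pics/c13.png',np.hstack([cv2.resize(a,(394,380)),b]))
print('pred cap top',w2p('side',[.5563,.2027,.154]))
```

```text
[0.55581236 0.20303132 0.25561012] [0.18836124 0.16669151 0.79036106] 36.825
pred cap top (np.float64(278.17939645623295), np.float64(261.4027395513342))
```

View pics/c13.png

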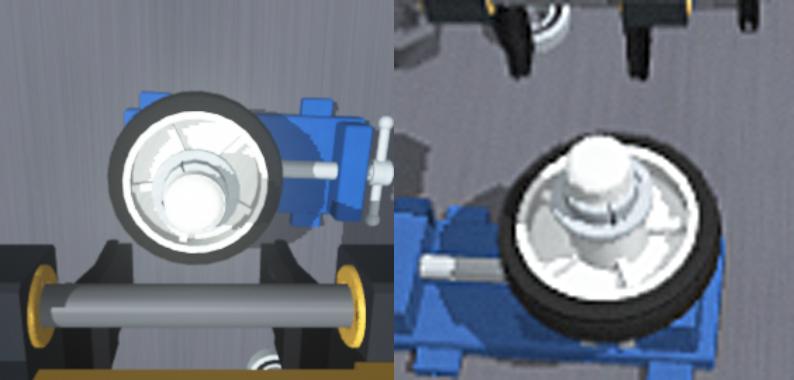

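The cap sits straight on the collar. Its top is at about (279,261) in the side view, against (278,261) predicted. The whole stack is in order and clear of the gripper.

```bash
python3 -c "
from bench import sign_off
print(sign_off())"
```

```text
the job is handed in; nothing more can be done
None
```

The wheel (boss up), washer, collar and cap are seated in order on the axle and let go, and I handed the job in at about 37 s of the 109 s; no verdict came back, but the last pictures show the stack straight and clear of the gripper.

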